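# Sweep stray jar lids off the filler bed into the pan

### The job

Clear the bed of the jar filler for the next batch: with your fingertips, sweep the three loose jar lids that lie on the bed off its end and down into the empty steel pan waiting there. Only push the lids along the bed, do not pick them up, and leave the jars and everything else standing where they are.

Things in the scene. Friction and masses are not known exactly. Their poses are not given: they have to be found in the camera images.
- bed: bench-top jar filler, fixed: a flat metal bed, top 80 mm above the work surface. Origin on the work surface; in its own axes the bed runs from x = -160 (edge towards the robot) to +260 mm and y = -180 to +180 mm. A guide 5 mm thick stands 14 mm above the bed along each long edge (x = -157 and +257 mm); both ends (y = -180 and +180 mm) are open, flat and square-edged
- nozzle (a point): tip of the filler's upright nozzle, fixed to the bed at its rear (bed x = 215, y = 0 mm), 65 mm above the bed; the nozzle is up to 50 mm in diameter and its top 172 mm above this tip. The upright pipe that carries it stands on the bed at bed x = 228, y = -130 mm: 34 mm in diameter, clamps 50 mm, flange 64 mm; a level pipe 145 mm above the bed joins it to the nozzle
- pan: empty rectangular stainless pan, fixed at the left or the right end of the bed: 325 mm along that end (x) by 176 mm (y) over its flanges, 65 mm deep; opening 307 by 158 mm. Rim 15 mm below the bed's top, near flange tucked 6 mm under the bed's end, so what is pushed past the end drops in. Origin at the centre of its underside, axes parallel to the bed's, up to 20 mm off-centre along the end
- crate: grey plastic crate full of closed jars, 319 mm (x) by 168 mm (y), jars up to 55 mm high, fixed at the other end of the bed. Origin at the centre of its underside; lids do not belong in it
- lid_1: loose jar lid lying flat, top side up, on the filler bed: gold-lacquered disc 46 mm in diameter, 11 mm tall, about 13 g, slides easily. Origin at the centre of its underside
- lid_2: loose jar lid lying flat, top side up, on the filler bed: gold-lacquered disc 46 mm in diameter, 11 mm tall, about 13 g, slides easily. Origin at the centre of its underside
- lid_3: loose jar lid lying flat, top side up, on the filler bed: gold-lacquered disc 46 mm in diameter, 11 mm tall, about 13 g, slides easily. Origin at the centre of its underside
- jar_1: closed glass jar, 48 mm in diameter, 50 mm tall with its lid on (a lid like the loose ones), about 120 g, standing on the filler bed among the loose lids; must stay. Origin at the centre of its underside
- jar_2: closed glass jar, 48 mm in diameter, 50 mm tall with its lid on (a lid like the loose ones), about 120 g, standing on the filler bed among the loose lids; must stay. Origin at the centre of its underside
- jar_open: open glass jar, 48 mm in diameter, 46 mm tall, about 100 g, standing under the nozzle; must stay. Origin at the centre of its underside
- spray: upright spray bottle, 70 mm in diameter, 185 mm tall, standing on the work surface to the left of the filler, to be left alone. Origin at the centre of its underside
- jug: steel jug, 90 mm in diameter with a side handle, 110 mm tall, standing on the work surface to the left of the filler, to be left alone. Origin at the centre of its underside
- spatula: spatula about 275 mm long lying on the work surface at the right, to be left alone. Origin near its middle, x along its length

How it is judged:
At the end, for the whole second after the job is handed in: All three lids lie at rest inside the steel pan (within its walls and below its rim); the three jars stand upright within 20 mm of where they were, and the spray bottle, jug and spatula within 30 mm (x of lid_1 in the frame of pan between -0.155 and 0.155 m and y of lid_1 in the frame of pan between -0.081 and 0.081 m and z of each of lid_1, lid_2, lid_3 in the frame of pan below 0.06 m and linear speed of each of lid_1, lid_2, lid_3 below 0.03 m/s and x of lid_2 in the frame of pan between -0.155 and 0.155 m and y of lid_2 in the frame of pan between -0.081 and 0.081 m and x of lid_3 in the frame of pan between -0.155 and 0.155 m and y of lid_3 in the frame of pan between -0.081 and 0.081 m and angle between each of jar_1, jar_2, jar_open's own z axis and vertical below 0.1 rad and distance of each of jar_1, jar_2, jar_open from where it was at the start of the episode below 0.02 m and distance of each of spray, jug, spatula from where it was at the start of the episode below 0.03 m); the robot touches nothing.
It fails at once if a lid is lifted (its underside more than 20 mm above the bed) (height (world z) of any of lid_1, lid_2, lid_3 above 0.1 m).
It fails at once if a lid is carried out over the pan instead of being pushed off the bed's end (its centre over 35 mm past the end and still above the level of the bed) ((height (world z) of lid_1 above 0.083 m and (y of lid_1 in the frame of bed above 0.215 m or y of lid_1 in the frame of bed below -0.215 m)) or (height (world z) of lid_2 above 0.083 m and (y of lid_2 in the frame of bed above 0.215 m or y of lid_2 in the frame of bed below -0.215 m)) or (height (world z) of lid_3 above 0.083 m and (y of lid_3 in the frame of bed above 0.215 m or y of lid_3 in the frame of bed below -0.215 m))).
It fails at once if a jar is pushed more than 20 mm or tipped (distance of any of jar_1, jar_2, jar_open from where it was at the start of the episode above 0.02 m or angle between any of jar_1, jar_2, jar_open's own z axis and vertical above 0.3 rad).
It fails at once if the spray bottle, jug or spatula is moved more than 30 mm (distance of any of spray, jug, spatula from where it was at the start of the episode above 0.03 m).
It also fails if it takes over 48 s, if anything falls off the work surface, if the arm or the gripper's body presses on something with over 40 N, if the wrist force passes 120 N, or if a joint passes its speed limit or range.

### The arm

A 7-joint arm with a two-finger parallel gripper is mounted at the origin on the work surface. World frame = base frame: x ahead of the robot, y to its left, z up, the work surface at z = 0. Lengths are in m, angles in rad, forces in N, time in s.
With the tool pointing down it reaches from about 0.35 to 0.9 m from the base axis. Payload 8.1 kg.
Tool frame: the origin (TCP) lies on the centre line of the jaws, within the pads' length; the fingertips stand 11 mm ahead of it and the grasp point (between the pads) lies 8 mm behind it; z points along the fingers, y is the line along which they close (so a half turn about z gives the same grasp; the last joint's range is limited). The gripper opens to 92 mm and grips with 3 to 60 N. Pads are 19 mm wide; open, the fingers measure 130 mm over their backs; the gripper's body (75 mm by 190 mm) begins 47 mm behind the grasp point.
Start: joints at [-1.247, 0.434, 0.025, 1.573, -0.012, 1.134, -0.075], TCP at [0.259, 0.569, 0.238] pointing down, gripper open.
Joint ranges: [-2.62, 2.62], [-0.44, 2.09], [-1.27, 1.32], [0.08, 2.57], [-1.32, 4.46], [0.12, 2], [-2.74, 2.74]. Speed limits (rad/s): [2.22, 2.22, 3.01, 3.01, 3.14, 3.14, 3.14].

### API

Orientations are given as a unit quaternion [w, x, y, z].
In Python, from rig import bot gives the robot as it stands. The module is installed in compiled form; this text tells all that it offers.
- The arm moves only by the tool step_arm, never from a script. Its argument "deltas" is one flat list of numbers, 5 for each row, row after row: the shift along the tool's x, y, z in units of 0.25 m (1.0 is 0.25 m), then the turn about the tool's z in units of 30 degrees (1.0 is 30 degrees), then the opening, from 0 (shut) to 1 (fully open). In form: [x, y, z, spin, jaw, x, y, z, spin, jaw, ...]. A call has 1 to 8 rows; each row is the pose to reach, as a shift and turn from the pose commanded when the call began, along the tool's axes at that moment; what a row does not reach only later rows make up. A row lasts 1/8 s, in which the tool goes at most 62.5 mm and 10.7 degrees, less where a joint would pass 70% of its speed; a pose out of reach is approached as far as the arm can. A call with a number of a shift or a turn outside -1 to 1 is refused whole. A call with a gripper value outside its range is refused whole. The fingers move at their own pace and stop on an object; "grip_force" is the grip in N (left out, the last holds). Time passes only in rows, so rows that repeat a pose let the fingers close. It gives the time, the measured TCP pose, the force, the opening and the grip force at its end, in the units of the state.
- bot.observe(): the state, without advancing time (a new reading comes with each control period).
- bot.snapshot(name): name is "scene" or "side" or "wrist"; returns a dict with "img" (384x512x3 uint8, red, green, blue), "K" (3x3 intrinsics, pixels), "rvec" (rotation vector, rad) and "tvec" (3), from world to camera coordinates, as OpenCV has them. Camera axes: x right, y down, z forward; pixel columns grow to the right and rows downward; lengths in m; the calibration is good to about 2 mm. A picture is of the moment at which its call begins. There is no depth.
- bot.hand_in(): hands the job in; it is judged then, once.
Trained networks look in a picture, given as the dict that the camera call returned (one of the last four; its "shot" number tells which), for a name from the list of things; names that differ only in an ending like _2 or _b are one class to them, and where a whole thing is asked for, a point or a joint stands for the part that bears it (a point fixed in the world has none). Each returns a list of dicts, best first, with "conf" (0 to 1); they miss things now and then, are a little off and sometimes report something else, mostly with a low value. They report only what shows in the picture. A call takes as long as a camera call.
- bot.outline_of(picture, query): "mask" (384x512 bool, what is visible of it) and "rect" ([left, top, right, bottom] in pixels, round what is visible of it).
The state is a dict: "t": time; "q": joint angles; "qvel": joint speeds; "joint_efforts": joint torques, N m; "ee_pos": TCP position; "ee_rot": TCP orientation; "ft_force": force on the tool from outside, world axes, zero at the start; "moment": the same for the moment, N m; "grip_width": finger opening in m; "finger_force": force on a finger pad.
Only numpy, scipy, OpenCV 4.12 (cv2) and the standard library are available. Lean on these libraries where they do the work, as an engineer would, in place of code of your own. Each camera call takes 0.05 s, during which the arm holds its last target. There are 200 camera calls.

## Working session

There is one attempt and no reset: what is moved stays moved. The work goes in short steps, Python scripts to look and compute and a tool call to move; the robot and the scene stay as the last step left them, time stands still between calls to the robot, and variables do not carry over. Pictures are saved under pics/ and viewed, at most 10 in all, crops included, and the job is handed in when it is done.

Besides the shell and the picture viewer there is one more tool, called after "Request:" in YAML: its name, and indented under it one key for each argument. step_arm: Moves the arm, as the interface text tells. Shifts and turns lie within -1 to 1; 1 stands for 0.25 m of shift or 30 degrees of turn. Its arguments: {"type":"object","properties":{"deltas":{"type":"array"},"grip_force":{"type":"number"}},"required":["deltas"]}

```bash
mkdir -p pics
cat > h.py <<'E'
import numpy as np, cv2
from rig import bot
def cam(p):
    R=cv2.Rodrigues(np.array(p["rvec"],float))[0]; return np.array(p["K"],float),R,np.array(p["tvec"],float).ravel()
def ray(p,uv,z):
    K,R,t=cam(p); d=R.T@np.linalg.solve(K,[uv[0],uv[1],1]); o=-R.T@t
    return o+d*(z-o[2])/d[2]
def proj(p,P):
    return cv2.projectPoints(np.array(P,float).reshape(-1,3),np.array(p["rvec"],float),np.array(p["tvec"],float),np.array(p["K"],float),None)[0].reshape(-1,2)
def save(p,n): cv2.imwrite(f"pics/{n}.png",p["img"][:,:,::-1])
E
python3 - <<'E'
from h import *
s=bot.observe(); print(s["t"],s["ee_pos"],s["ee_rot"],s["grip_width"])
for c in ["scene","side"]:
    p=bot.snapshot(c); save(p,c+"0"); K,R,t=cam(p); print(c,(-R.T@t).round(3))
    for q in ["lid_1","jar_1","jar_open","pan","bed","crate","nozzle","spray","jug"]:
        for d in bot.outline_of(p,q)[:6]:
            if d["conf"]<.3: continue
            ys,xs=np.nonzero(d["mask"]); c0=(xs.mean(),ys.mean()); z={"lid_1":.091,"jar_1":.105,"jar_open":.103,"pan":.065,"bed":.08}.get(q,.08)
            print(q,round(d["conf"],2),np.round(d["rect"]),np.round(c0),ray(p,c0,z).round(3),len(xs))
E
```

```text
0.0 [0.25856319 0.56847219 0.23695292] [-1.14635497e-04  2.11846361e-01  9.77302680e-01 -7.59698033e-04] 0.09192953645979161
scene [1.723 0.216 1.017]
jar_1 0.71 [240. 214. 257. 235.] [248. 222.] [0.734 0.01  0.105] 310
jar_1 0.55 [282. 170. 297. 187.] [287. 179.] [0.494 0.104 0.105] 225
jar_open 0.62 [242. 211. 257. 233.] [248. 222.] [0.731 0.01  0.103] 245
pan 0.63 [151. 152. 221. 222.] [186. 186.] [ 0.539 -0.252  0.065] 2702
pan 0.62 [280. 169. 297. 188.] [287. 179.] [0.443 0.099 0.065] 235
bed 0.97 [169. 154. 320. 384.] [245. 221.] [ 0.706 -0.006  0.08 ] 11212
bed 0.4 [307. 173. 360. 248.] [336. 211.] [0.61  0.277 0.08 ] 3475
crate 0.9 [309. 171. 360. 249.] [336. 210.] [0.608 0.277 0.08 ] 3473
nozzle 0.65 [167. 154. 318. 384.] [245. 220.] [ 0.701 -0.005  0.08 ] 10559
spray 0.58 [397. 162. 426. 204.] [413. 186.] [0.438 0.536 0.08 ] 573
jug 0.98 [389. 201. 431. 247.] [405. 223.] [0.637 0.492 0.08 ] 1215
jug 0.73 [151. 153. 223. 222.] [186. 187.] [ 0.56  -0.244  0.08 ] 2793
side [ 0.095 -0.596  0.9  ]
lid_1 0.59 [246. 212. 266. 223.] [254. 216.] [ 0.552 -0.107  0.091] 150
lid_1 0.55 [197. 228. 210. 238.] [203. 233.] [ 0.4   -0.055  0.091] 158
jar_1 0.77 [226. 211. 242. 234.] [235. 223.] [ 0.486 -0.098  0.105] 329
jar_open 0.72 [262. 157. 278. 176.] [270. 167.] [0.73  0.01  0.103] 239
pan 0.73 [206. 212. 332. 330.] [268. 270.] [ 0.468 -0.256  0.065] 7347
bed 0.94 [146. 114. 355. 273.] [241. 195.] [ 0.584 -0.007  0.08 ] 12385
bed 0.3 [193. 173. 204. 196.] [197. 184.] [0.507 0.125 0.08 ] 287
crate 0.65 [128. 138. 221. 208.] [169. 168.] [0.481 0.253 0.08 ] 2297
nozzle 0.78 [147. 113. 358. 272.] [241. 195.] [ 0.584 -0.007  0.08 ] 11966
nozzle 0.72 [150. 115. 177. 148.] [165. 128.] [0.594 0.466 0.08 ] 767
spray 0.65 [111. 105. 150. 156.] [131. 129.] [0.491 0.544 0.08 ] 886
jug 0.51 [260. 156. 277. 175.] [270. 167.] [0.746 0.026 0.08 ] 234
```

Run:
```python
import cv2
a=cv2.imread("pics/scene0.png")[140:300,140:380]; b=cv2.imread("pics/side0.png")[100:300,110:360]
cv2.imwrite("pics/a.png",cv2.resize(a,None,fx=3.3,fy=3.3,interpolation=cv2.INTER_CUBIC))
cv2.imwrite("pics/b.png",cv2.resize(b,None,fx=3,fy=3,interpolation=cv2.INTER_CUBIC))
```

```text
(no output)
```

View pics/a.png

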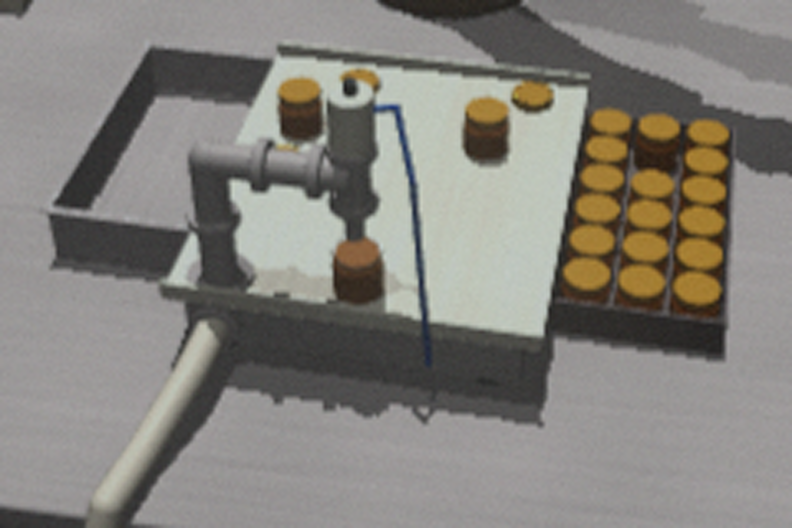

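View pics/b.png

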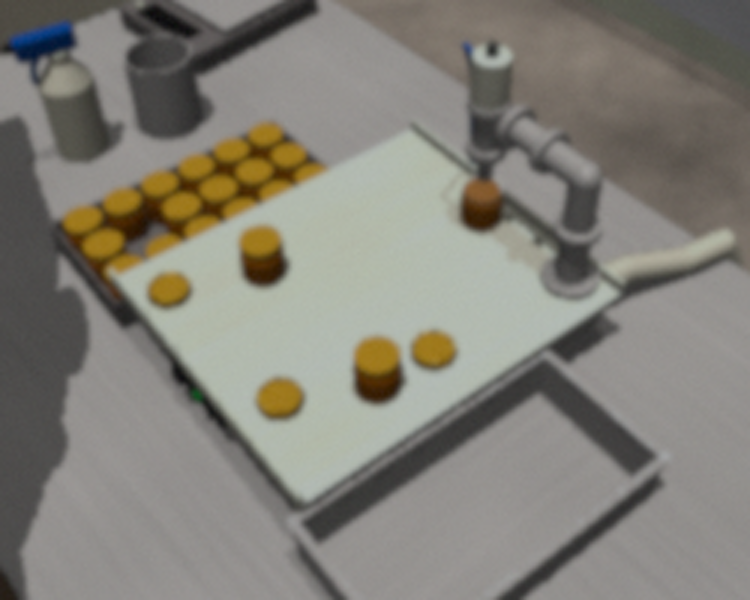

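The scene crop shows the pan at the right (-y) end. In the side crop the lids are at about (169,289), (280,397) and (434,349), and the closed jars at (262,255) and (377,370). The open jar stands under the nozzle at (481,205).

Run:
```python
from h import *
from scipy.optimize import least_squares
p=bot.snapshot("side"); s=bot.snapshot("scene")
f=lambda u,v:(110+u/3,100+v/3); g=lambda u,v:(140+u/3.3,140+v/3.3)
hsv=cv2.cvtColor(p["img"],cv2.COLOR_RGB2HSV)
def blobs(pic):
    hsv=cv2.cvtColor(pic["img"],cv2.COLOR_RGB2HSV)
    m=cv2.inRange(hsv,(12,130,110),(32,255,255)); n,l,st,c=cv2.connectedComponentsWithStats(m)
    return [(c[i],st[i]) for i in range(1,n) if st[i,4]>30]
for nm,pic in (("side",p),("scene",s)):
    for c,st in blobs(pic): print(nm,c.round(1),st, "lid",ray(pic,c,.0905)[:2].round(3),"jar",ray(pic,c,.1295)[:2].round(3))
# bed fit
obs=[(p,f(110,268),(-.160,.18,.094)),(p,f(415,125),(.26,.18,.094)),(p,f(622,293),(.26,-.18,.094)),(p,f(303,503),(-.16,-.18,.09)),
(s,g(280,46),(-.16,-.18,.094)),(s,g(590,75),(-.16,.18,.094)),(s,g(545,340),(.26,.18,.094)),(s,g(163,285),(.26,-.18,.094))]
def w(b,P): c,q=np.cos(b[2]),np.sin(b[2]); return (b[0]+c*P[0]-q*P[1],b[1]+q*P[0]+c*P[1],P[2])
r=least_squares(lambda b:np.concatenate([proj(a,w(b,P))[0]-uv for a,uv,P in obs]),[.55,0,0],loss="soft_l1")
print("bed",r.x, r.fun.round(1)); np.save("bed.npy",r.x)
img=cv2.resize(p["img"],None,fx=3,fy=3,interpolation=cv2.INTER_CUBIC)
def ln(L): 
    q=proj(p,[w(r.x,P) for P in L])*3; cv2.polylines(img,[q.round().astype(int)],True,(255,0,0),1)
ln([(-.16,.18,.08),(.26,.18,.08),(.26,-.18,.08),(-.16,-.18,.08)])
ln([(-.16,.18,.094),(.26,.18,.094),(.26,-.18,.094),(-.16,-.18,.094)])
for P in([.215,0,.145],):print("nozzle",w(r.x,P))
cv2.imwrite("pics/ov.png",img[300:900,330:1100,::-1])
```

```text
side [ 26.8 122.6] [ 10 108  38  31 616] lid [0.199 0.84 ] jar [0.194 0.771]
side [185.8 159. ] [157 142  60  37 810] lid [0.546 0.246] jar [0.524 0.206]
side [270.3 163.4] [266 160  10   7  53] lid [0.753 0.033] jar [0.722 0.003]
side [150.5 166.6] [144 163  13   9  80] lid [0.432 0.293] jar [0.416 0.25 ]
side [142.5 178.8] [131 169  26  21 235] lid [0.381 0.257] jar [0.368 0.216]
side [196.3 180.2] [191 176  12  10  96] lid [0.511 0.134] jar [0.491 0.099]
side [163.8 180.7] [159 178  12   7  45] lid [0.429 0.203] jar [0.413 0.165]
side [165.9 196.1] [160 192  13  10 100] lid [0.397 0.139] jar [0.383 0.104]
side [254.  216.1] [248 211  13  11 118] lid [ 0.552 -0.106] jar [ 0.53  -0.129]
side [235.4 218.5] [229 213  14  12 138] lid [ 0.504 -0.076] jar [ 0.484 -0.101]
side [202.7 232.3] [196 227  14  12 129] lid [ 0.401 -0.053] jar [ 0.386 -0.079]
side [426. 277.] [413 266  27  24 125] lid [ 0.751 -0.553] jar [ 0.719 -0.555]
side [443.5 292.3] [432 279  25  26  85] lid [ 0.744 -0.604] jar [ 0.713 -0.604]
side [462.6 306.8] [451 293  25  28  97] lid [ 0.742 -0.654] jar [ 0.711 -0.651]

[... 925 characters left out ...]
8 0.226] jar [0.636 0.225]
scene [318.9 212.1] [313 208  13   9  99] lid [0.637 0.223] jar [0.683 0.222]
scene [335.1 214.1] [329 210  13   9  98] lid [0.639 0.274] jar [0.685 0.271]
scene [247.7 216.2] [242 213  12   7  65] lid [0.692 0.001] jar [0.735 0.011]
scene [351.1 221.7] [344 212  15  20 219] lid [0.667 0.324] jar [0.712 0.319]
scene [317.5 222.4] [311 218  14  10 111] lid [0.687 0.221] jar [0.73  0.221]
scene [333.9 224.5] [327 220  15  10 112] lid [0.689 0.271] jar [0.732 0.269]
bed [ 0.51712003  0.01892093 -0.03911583] [-0.9 -0.3 -0.9 -3.4  1.2 -5.2 -0.9 -2.  -1.1 -1.2 -0.3  0.1 -0.7 -0.7
 -1.3 -0.1]
nozzle (np.float64(0.7319555708250031), np.float64(0.010513168431670194), 0.145)
```

View pics/ov.png

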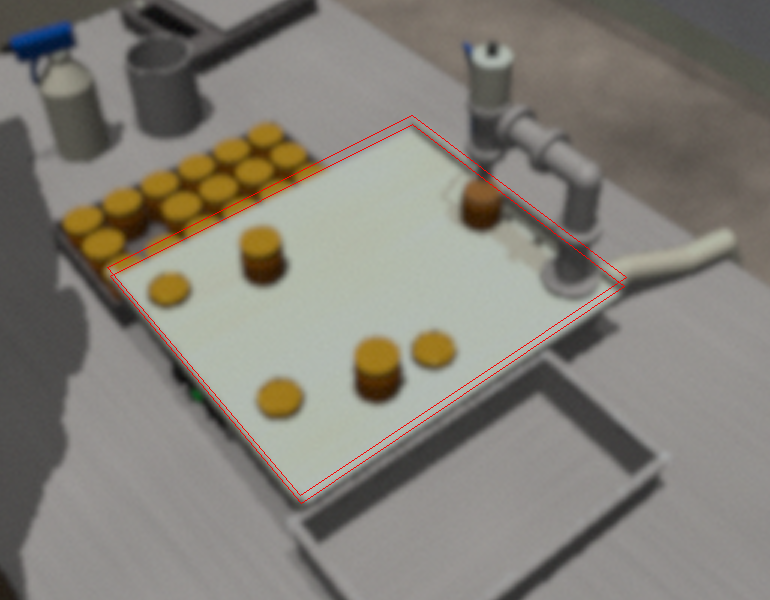

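The overlay fits the bed to about 3 mm, with the drop edge at the pan side perhaps 3 mm further out. My order will be C (near jar 2), then B, then A. I'll use nearly shut jaws spread along bed x, so each lid nests between the tips.

Request:
step_arm:
  deltas: [-0.18,-0.15,0,0.25,0.18,-0.36,-0.3,0,0.5,0.18,-0.54,-0.45,0,0.75,0.18,-0.71,-0.6,0,1,0.18,-0.71,-0.6,0,1,0.18]

```text
t: 1.72
ee_pos: [0.3606, 0.3545, 0.2382]
ee_rot: [0.001, 0.461, 0.887, -0.0]
ft_force: [-0.4, 1.9, 0.7]
grip_width: 0.0463
finger_force: 0.0
```

```bash
cat >> h.py <<'E'
from scipy.spatial.transform import Rotation as Ro
B=np.load("bed.npy"); YAW=B[2]
def tobed(P): d=np.array(P[:2])-B[:2]; c,s=np.cos(YAW),np.sin(YAW); return np.array([c*d[0]+s*d[1],-s*d[0]+c*d[1]])
def w(P): c,q=np.cos(YAW),np.sin(YAW); return np.array([B[0]+c*P[0]-q*P[1],B[1]+q*P[0]+c*P[1]])
def delta(bx,by,z):
    s=bot.observe(); q=s["ee_rot"]; R=Ro.from_quat([q[1],q[2],q[3],q[0]]).as_matrix()
    x,y=w((bx,by)); d=R.T@(np.array([x,y,z])-s["ee_pos"])/.25
    a=np.arctan2(R[1,1],R[0,1]); print("t",s["t"],"pos",s["ee_pos"].round(4),"bed",tobed(s["ee_pos"]).round(4),"delta",d.round(3),"spin",round(np.degrees(a-YAW)/30,3))
E
python3 -c "
from h import *
for n,P in dict(A=(.400,.142),B=(.403,-.051),C=(.554,-.104),j1=(.493,.101),j2=(.487,-.1),jo=(.728,.007)).items(): print(n,tobed(P).round(4))
delta(.04,-.02,.19)"
```

```text
A [-0.1218  0.1184]
B [-0.1113 -0.0743]
C [ 0.0417 -0.1214]
j1 [-0.0273  0.0811]
j2 [-0.0254 -0.12  ]
jo [ 0.2112 -0.0037]
t 1.725 pos [0.3606 0.3545 0.2382] bed [-0.1695  0.3293] delta [-1.619 -0.18   0.195] spin 1.243
```

Request:
step_arm:
  deltas: [-0.22,-0.02,0.02,0.3,0.18,-0.45,-0.05,0.05,0.6,0.18,-0.7,-0.07,0.08,0.9,0.18,-0.95,-0.1,0.1,1,0.18,-0.95,-0.1,0.1,1,0.18]

```text
t: 2.35
ee_pos: [0.4779, 0.147, 0.2128]
ee_rot: [0.001, 0.675, 0.738, -0.0]
ft_force: [0.1, 1.1, 0.5]
grip_width: 0.0165
finger_force: 0.0
```

```bash
python3 -c "
from h import *
delta(.042,-.03,.20)"
```

```text
t 2.35 pos [0.4779 0.147  0.2128] bed [-0.0442  0.1265] delta [-0.665  0.261  0.052] spin 0.246
```

Request:
step_arm:
  deltas: [-0.17,0.07,0.02,0.1,0.18,-0.34,0.13,0.04,0.2,0.18,-0.5,0.2,0.05,0.246,0.18,-0.665,0.261,0.05,0.246,0.18,-0.665,0.261,0.05,0.246,0.18,-0.665,0.261,0.05,0.246,0.18]

```text
t: 3.1
ee_pos: [0.5568, -0.0061, 0.1999]
ee_rot: [-0.001, 0.718, 0.696, 0.0]
ft_force: [-0.4, 0.5, 0.1]
grip_width: 0.0167
finger_force: 0.0
```

Run:
```python
from h import *
delta(.042,-.065,.098)
p=bot.snapshot("wrist"); save(p,"w1")
hsv=cv2.cvtColor(p["img"],cv2.COLOR_RGB2HSV)
m=cv2.inRange(hsv,(12,130,90),(32,255,255)); n,l,st,c=cv2.connectedComponentsWithStats(m)
for i in range(1,n):
    if st[i,4]>200: print(c[i].round(),st[i],"lid",tobed(ray(p,c[i],.0905)).round(4),"jar",tobed(ray(p,c[i],.1295)).round(4))
```

```text
t 3.1 pos [ 0.5568 -0.0061  0.1999] bed [ 0.0406 -0.0234] delta [-0.167  0.004  0.408] spin 0.018
[43. 17.] [  12    0   60   41 1907] lid [-0.1207  0.1148] jar [-0.0963  0.1057]
[158.  58.] [ 123   19   70   74 3184] lid [-0.0357  0.0869] jar [-0.0242  0.082 ]
[452. 169.] [440 147  44  54 418] lid [ 2.14e-01 -1.00e-04] jar [0.1876 0.0082]
[481. 177.] [ 455  153   52   51 1138] lid [ 0.2405 -0.0073] jar [0.2102 0.002 ]
[ 94. 243.] [  71  223   46   38 1180] lid [-0.1097 -0.0747] jar [-0.0869 -0.0551]
[256. 297.] [237 293  36  11 301] lid [ 0.0437 -0.1329] jar [ 0.0432 -0.1045]
```

View pics/w1.png

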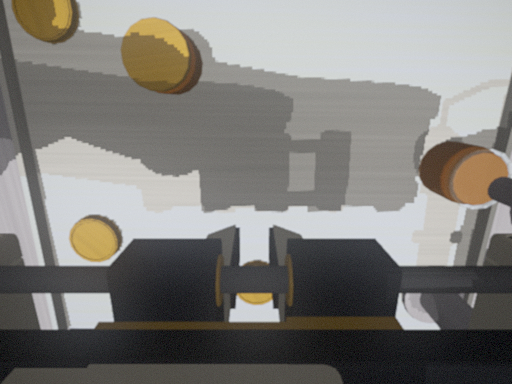

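The wrist view agrees: lid C lies between the fingers at pixel (256,285), lid B at (94,240), lid A at (43,12), jar 1 at (158,58) and the open jar at (475,175). I'll descend behind C.

Request:
step_arm:
  deltas: [-0.1,0.004,0.1,0.018,0.18,-0.16,0.004,0.2,0.018,0.18,-0.16,0.004,0.32,0.018,0.18,-0.16,0.004,0.4,0.018,0.18,-0.16,0.004,0.42,0.018,0.18,-0.16,0.004,0.42,0.018,0.18]

```text
t: 3.9
ee_pos: [0.5567, -0.047, 0.0955]
ee_rot: [-0.0, 0.721, 0.693, 0.0]
ft_force: [0.5, 0.8, 0.7]
grip_width: 0.0168
finger_force: 0.0
```

```bash
python3 -c "
from h import *
delta(.042,-.167,.095)"
```

```text
t 3.9 pos [ 0.5567 -0.047   0.0955] bed [ 0.0422 -0.0643] delta [-0.411 -0.     0.002] spin -0.002
```

Request:
step_arm:
  deltas: [-0.04,0,0,0,0.18,-0.09,0,0,0,0.18,-0.15,0,0,0,0.18,-0.21,0,0,0,0.18,-0.27,0,0,0,0.18,-0.33,0,0,0,0.18,-0.39,0,0,0,0.18,-0.44,0,0,0,0.18]

```text
t: 4.9
ee_pos: [0.552, -0.1591, 0.0952]
ee_rot: [0.0, 0.722, 0.692, -0.0]
ft_force: [-0.7, -0.1, 0.0]
grip_width: 0.0164
finger_force: 0.0
```

Request:
step_arm:
  deltas: [0,0,0,0,0.18,0,0,0,0,0.18]

```text
t: 5.15
ee_pos: [0.5521, -0.1574, 0.0951]
ee_rot: [-0.0, 0.721, 0.692, 0.0]
ft_force: [0.4, -0.4, -0.5]
grip_width: 0.0167
finger_force: 0.0
```

Run:
```python
from h import *
delta(-.111,-.02,.17)
p=bot.snapshot("side"); save(p,"s1"); cv2.imwrite("pics/s1c.png",cv2.resize(p["img"][150:350,150:390,::-1],None,fx=2.5,fy=2.5,interpolation=cv2.INTER_CUBIC))
```

```text
t 5.15 pos [ 0.5521 -0.1574  0.0951] bed [ 0.0419 -0.1748] delta [ 0.618 -0.613 -0.299] spin -0.004
```

View pics/s1c.png

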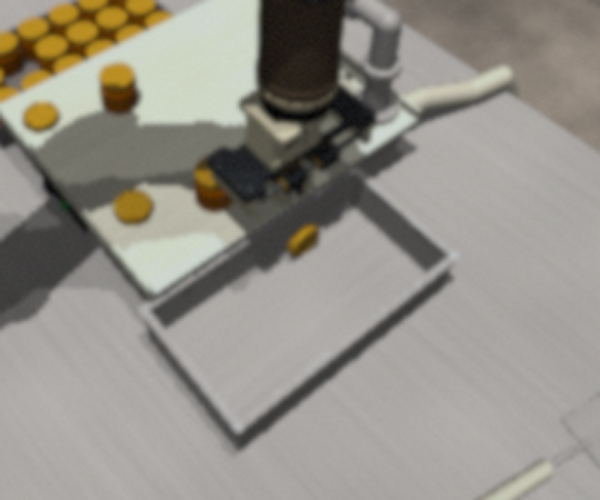

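Lid C went over the end and is in the pan, at pixel (303,240), and jar 2 is in place. I'll lift and cross to B.

Request:
step_arm:
  deltas: [0,0,-0.2,0,0.18,0,0,-0.38,0,0.18,0.15,-0.15,-0.4,0,0.18,0.3,-0.3,-0.4,0,0.18,0.45,-0.45,-0.4,0,0.18,0.6,-0.61,-0.4,0,0.18,0.6,-0.61,-0.4,0,0.18,0.6,-0.61,-0.4,0,0.18]

```text
t: 6.2
ee_pos: [0.4064, -0.0014, 0.1956]
ee_rot: [0.0, 0.721, 0.693, 0.001]
ft_force: [0.7, -0.3, 0.6]
grip_width: 0.0166
finger_force: 0.0
```

Run:
```python
from h import *
delta(-.11,-.024,.095)
```

```text
t 6.2 pos [ 0.4064 -0.0014  0.1956] bed [-0.1098 -0.0246] delta [ 0.002 -0.001  0.402] spin -0.002
```

Request:
step_arm:
  deltas: [0,0,0.12,0,0.18,0,0,0.25,0,0.18,0,0,0.36,0,0.18,0,0,0.4,0,0.18,0,0,0.4,0,0.18]

```text
t: 6.82
ee_pos: [0.4062, -0.0024, 0.0951]
ee_rot: [-0.0, 0.722, 0.692, -0.001]
ft_force: [-0.2, -0.6, 0.5]
grip_width: 0.0166
finger_force: 0.0
```

Request:
step_arm:
  deltas: [-0.04,0,0,0,0.18,-0.1,0,0,0,0.18,-0.17,0,0,0,0.18,-0.24,0,0,0,0.18,-0.31,0,0,0,0.18,-0.38,0,0,0,0.18,-0.44,0,0,0,0.18,-0.5,0,0,0,0.18]

```text
t: 7.82
ee_pos: [0.4013, -0.128, 0.0963]
ee_rot: [0.001, 0.722, 0.692, 0.001]
ft_force: [-0.8, 1.0, 0.5]
grip_width: 0.0166
finger_force: 0.0
```

Request:
step_arm:
  deltas: [-0.05,0,0,0,0.18,-0.1,0,0,0,0.18,-0.1,0,0,0,0.18,-0.1,0,0,0,0.18]

```text
t: 8.32
ee_pos: [0.3997, -0.1513, 0.0952]
ee_rot: [-0.0, 0.722, 0.692, 0.0]
ft_force: [-0.8, -0.8, 0.1]
grip_width: 0.0166
finger_force: 0.0
```

Run:
```python
from h import *
delta(-.11,-.175,.095)
p=bot.snapshot("side"); cv2.imwrite("pics/s2c.png",cv2.resize(p["img"][150:350,150:390,::-1],None,fx=2.5,fy=2.5,interpolation=cv2.INTER_CUBIC))
```

```text
t 8.325 pos [ 0.3997 -0.1513  0.0952] bed [-0.1107 -0.1747] delta [-0.001  0.003  0.001] spin -0.004
```

View pics/s2c.png

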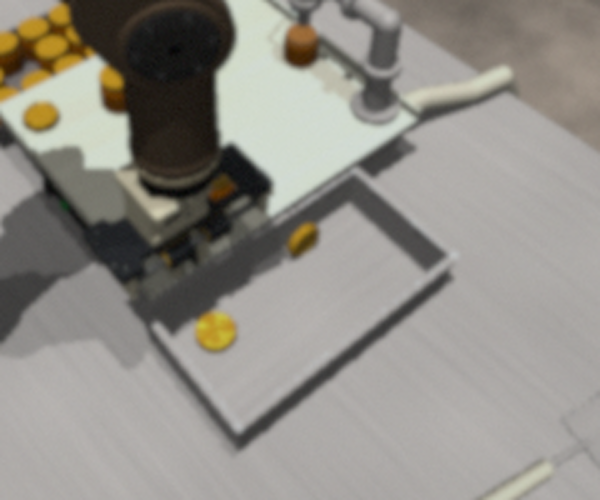

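Lid B lies in the pan at (216,331). Lid C leans on the pan wall at (303,238). Next is lid A.

Request:
step_arm:
  deltas: [0,0,-0.2,0,0.15,0.1,0,-0.35,0,0.15,0.3,0,-0.4,0,0.15,0.5,0,-0.4,0,0.15,0.7,0,-0.4,0,0.15,0.85,0,-0.4,0,0.15,0.95,-0.02,-0.4,0,0.15,0.95,-0.02,-0.4,0,0.15]

```text
t: 9.38
ee_pos: [0.404, 0.088, 0.1951]
ee_rot: [-0.0, 0.72, 0.694, -0.0]
ft_force: [0.2, 0.2, 0.3]
grip_width: 0.014
finger_force: 0.0
```

Run:
```python
from h import *
delta(-.1195,.163,.095)
p=bot.snapshot("wrist"); cv2.imwrite("pics/w2.png",p["img"][:,:,::-1])
for P in [(-.1545,.05,.094),(-.1545,.12,.094),(-.1218,.1184,.091)]: print(proj(p,[*w(P),P[2]]).round())
```

```text
t 9.375 pos [0.404  0.088  0.1951] bed [-0.1158  0.0646] delta [ 0.393 -0.014  0.4  ] spin 0.004
[[210. 211.]]
[[206. 130.]]
[[246. 132.]]
```

View pics/w2.png

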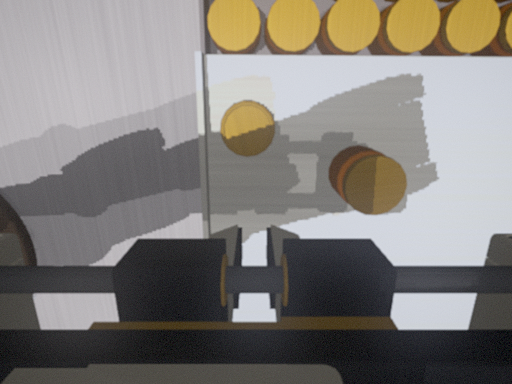

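Lid A is at pixel (248,128), about bed (-0.120, 0.122). The guide's inner edge at column 207 matches the model.

Request:
step_arm:
  deltas: [0.15,0,0,0,0.15,0.3,-0.01,0,0,0.15,0.41,-0.01,0,0,0.15,0.41,-0.01,0.12,0,0.15,0.41,-0.01,0.25,0,0.15,0.41,-0.01,0.35,0,0.15,0.41,-0.01,0.4,0,0.15,0.41,-0.01,0.4,0,0.15]

```text
t: 10.42
ee_pos: [0.4062, 0.1876, 0.0949]
ee_rot: [-0.0, 0.722, 0.692, -0.001]
ft_force: [-1.1, -0.7, 1.1]
grip_width: 0.014
finger_force: 0.0
```

Run:
```python
from h import *
delta(-.1145,-.175,.095); print(bot.observe()["ft_force"])
```

```text
t 10.425 pos [0.4062 0.1876 0.0949] bed [-0.1174  0.1642] delta [-1.357e+00  1.600e-02  1.000e-03] spin -0.006
[-1.06063634 -0.73930232  1.05519561]
```

Pushing in stages, checking once on the way.

Request:
step_arm:
  deltas: [-0.04,0,0,0,0.15,-0.1,0,0,0,0.15,-0.17,0,0,0,0.15,-0.24,0,0,0,0.15,-0.31,0,0,0,0.15,-0.38,0,0,0,0.15,-0.45,0,0,0,0.15,-0.52,0,0,0,0.15]

```text
t: 11.42
ee_pos: [0.4007, 0.057, 0.0954]
ee_rot: [0.0, 0.722, 0.692, 0.0]
ft_force: [0.5, 0.2, 0.4]
grip_width: 0.0137
finger_force: 0.1
```

Request:
step_arm:
  deltas: [-0.07,0,0,0,0.15,-0.14,0,0,0,0.15,-0.21,0,0,0,0.15,-0.28,0,0,0,0.15,-0.34,0,0,0,0.15,-0.4,0,0,0,0.15]

```text
t: 12.18
ee_pos: [0.3963, -0.0428, 0.0953]
ee_rot: [0.0, 0.722, 0.692, 0.0]
ft_force: [-0.4, -0.5, 0.0]
grip_width: 0.0136
finger_force: 0.1
```

Run:
```python
from h import *
delta(-.1145,-.175,.095)
p=bot.snapshot("side"); cv2.imwrite("pics/s3c.png",cv2.resize(p["img"][150:350,150:390,::-1],None,fx=2.5,fy=2.5,interpolation=cv2.INTER_CUBIC))
```

```text
t 12.175 pos [ 0.3963 -0.0428  0.0953] bed [-0.1183 -0.0664] delta [-0.434  0.017  0.001] spin -0.006
```

View pics/s3c.png

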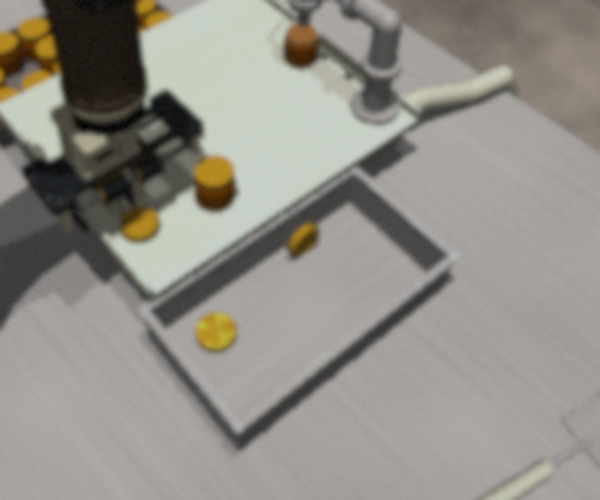

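Lid A is nested at the tips (140,225) with a clear way ahead, so I'll finish the push and lift off.

Request:
step_arm:
  deltas: [-0.06,0.01,0,0,0.15,-0.12,0.02,0,0,0.15,-0.18,0.03,0,0,0.15,-0.24,0.04,0,0,0.15,-0.3,0.04,0,0,0.15,-0.36,0.04,0,0,0.15,-0.43,0.04,0,0,0.15,-0.43,0.04,0,0,0.15]

```text
t: 13.22
ee_pos: [0.4019, -0.1504, 0.0953]
ee_rot: [0.0, 0.723, 0.691, -0.0]
ft_force: [-0.1, 0.2, -1.1]
grip_width: 0.014
finger_force: 0.0
```

Request:
step_arm:
  deltas: [0,0,0,0,0.15,0,0,0,0,0.15,0,0,-0.2,0,0.15,0.1,0,-0.4,0,0.15,0.3,0,-0.5,0,0.15,0.5,0,-0.5,0,0.15,0.7,0,-0.5,0,0.15,0.7,0,-0.5,0,0.15]

```text
t: 14.22
ee_pos: [0.4094, 0.0296, 0.2203]
ee_rot: [-0.0, 0.719, 0.695, 0.0]
ft_force: [0.1, -0.6, -0.0]
grip_width: 0.014
finger_force: 0.0
```

Run:
```python
from h import *
delta(0,0,.2)
p=bot.snapshot("side"); cv2.imwrite("pics/s4c.png",cv2.resize(p["img"][130:330,110:390,::-1],None,fx=2.5,fy=2.5,interpolation=cv2.INTER_CUBIC))
```

```text
t 14.225 pos [0.4094 0.0296 0.2203] bed [-0.1081  0.0065] delta [-0.028  0.432  0.081] spin 0.009
```

View pics/s4c.png

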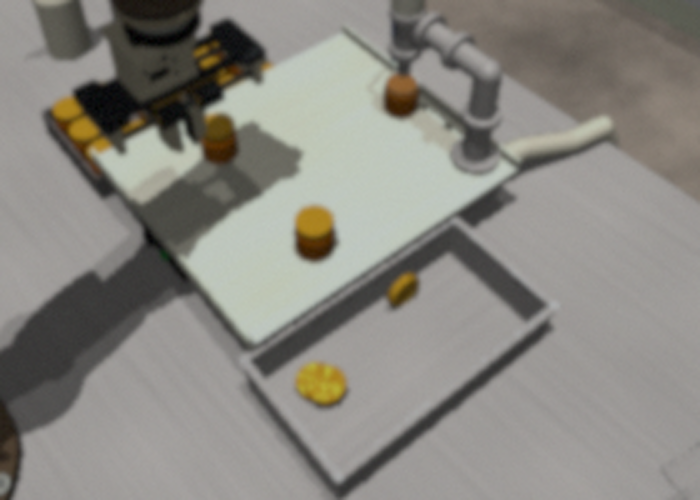

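The bed is clear. Two lids overlap in the pan at (320,384), one leans on its wall at (403,289), the jars are still standing, and the gripper is touching nothing.

```bash
python3 -c "
from rig import bot
print(bot.hand_in())"
```

```text
the job is handed in; nothing more can be done
None
```

I pushed all three lids off the bed's end into the pan, saw the three jars still standing in the last picture, and handed the job in at about 14 s; the hand-in gave no verdict.

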